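# Turn the sugar drawer round in its sleeve

## Robot

A 7-joint arm with a two-finger parallel gripper is mounted at the origin on a cart in front of the work surface, level with it; the furniture and walls round the work are solid. World frame = base frame: x ahead of the robot, y to its left, z up, the work surface at z = 0. Lengths are in m, angles in degrees, forces in N, time in s.
With the tool pointing down it reaches from about 0.4 to 0.9 m from the base axis. Payload 5.5 kg.
Tool frame: the origin (TCP) lies midway between the tips of the shut fingers; the grasp point (between the pads) lies 19 mm behind it; z points along the fingers, y is the line along which they close (so a half turn about z gives the same grasp; the last joint's range is limited). The gripper opens to 92 mm and grips with 3 to 60 N. Pads are 19 mm wide; open, the fingers measure 130 mm over their backs; the gripper's body (75 mm by 190 mm) begins 47 mm behind the grasp point.
Start: joints at [-59.232, 28.699, -24.465, 88.831, 12.651, 65.22, -12.049], TCP at [0.176, 0.626, 0.227] pointing down, gripper open.
Joint ranges: [-164.97, 164.97], [-17.58, 116.51], [-87.97, 89.64], [11.32, 138.91], [-80.73, 260.73], [10.89, 115.49], [-147.41, 147.41]. Speed limits (degrees/s): [147.25, 147.25, 180, 180, 180, 180, 180].

## Interface

Orientations are given as [roll, pitch, yaw] about the fixed x, y, z axes, in that order (R = Rz(yaw) Ry(pitch) Rx(roll)).
In Python, from rig import readout, cams, order gives the robot as it stands.
- The arm moves only by the tool jog_arm, never from a script. Its argument "deltas" is text: rows parted by semicolons, each of 4 numbers parted by spaces: the shift along the tool's x, y, z in m, then the turn about the tool's z in degrees. A call has 1 to 20 rows; each row shifts and turns the commanded pose from where the row before left it, along the tool's axes as they then stand; what a row does not reach is not made up. A row lasts 1/10 s, in which the tool goes at most 50 mm and 8.59 degrees, less where a joint would pass 70% of its speed; a pose out of reach is approached as far as the arm can. A call with a gripper value outside its range is refused whole. "grip" is the opening in per cent of the stroke, from 0 (shut) to 100 (fully open), set as the call begins (left out, the last holds). The fingers move at their own pace and stop on an object; "squeeze" is the grip in N (left out, the last holds). Time passes only in rows, so rows that do not move let the fingers close. It gives the time, the measured TCP pose, the force, the opening and the grip force at its end, in the units of the state.
- readout.read_state(): the state, without advancing time (a new reading comes with each control period).
- cams.camera(name): name is "scene" or "top" or "wrist"; returns a dict with "img" (384x512x3 uint8, red, green, blue), "fx", "fy", "cx", "cy" (pixels), "k1" (the pictures are not rectified: a ray, as slopes to the right and down, at radius r is drawn at 1 + k1 r^2 times it, then the intrinsics apply), "xyz" and "attitude" of the camera in the world. Camera axes: x right, y down, z forward; pixel columns grow to the right and rows downward; lengths in m; the calibration is good to about 2 mm. A picture is of the moment at which its call begins. There is no depth.
- order.hand_in(): hands the job in; it is judged then, once.
The state is a dict: "time_s": time; "qpos": joint angles; "qd": joint speeds; "joint_torque": joint torques, N m; "tcp_pos": TCP position; "orientation": TCP orientation; "wrist_force": force on the tool from outside, world axes, zero at the start; "wrist_torque": the same for the moment, N m; "gripper_width": finger opening in m; "grasp_force": force on a finger pad.
Only numpy, scipy, OpenCV 4.12 (cv2) and the standard library are available. Lean on these libraries where they do the work, as an engineer would, in place of code of your own. Each camera call takes 0.05 s, during which the arm holds its last target. There are 200 camera calls.

## Task

Two sugar drawers sit in light wooden sleeves on the coffee bar, and one of them shows its empty half at the front. Slide that drawer out of its sleeve, turn it round end for end and slide it fully home into the same sleeve, so that its sugar half now shows at the front; keep it upright so that no sugar spills. Leave the other drawer, which already shows its sugar, where it is.

Things in the scene. Friction and masses are not known exactly. Their poses are not given: they have to be found in the camera images.
- tray: Drawer to turn: open dark-wood tray, 140 (x) x 64 (y) x 34 mm high, 0.3 kg, loose. Its -x half holds sugar cubes (fixed in), its +x half is empty. A black square post, 24 x 24, sides parallel to the tray's, rises from its centre to 95 above its underside: grip it there. Origin: centre of underside, z up. At the start in its sleeve wrong way round, its +x end and about 47 mm outside.
- sugar_end (a point): Point on the drawer to turn, middle of its sugar half at rim height: 45 mm from its centre towards its -x, 34 above its underside. When done, it is outside the sleeve's mouth.
- sleeve: Its sleeve: light wood, fixed, 96 (x) x 86 (y) x 46 mm high, inside 74 wide, 40 high; no floor, the drawer slides on the worktop. Origin: centre of underside. Mouth at x=-48 (robot side), lips flare out to x=-68; back wall's face at x=+42. Roof notch for the post: 38 wide, x=-48 to -6; keep fingertips above the roof. Drawer fully home: its centre at x=-28; clear of the walls beyond x=-118.
- other_tray: The second drawer, the same shape and size, in an identical sleeve, already with its sugar (-x) half outward. To be left alone. Origin: centre of its underside.
Not all that is in view belongs to the job. What is shaped like the tray but blue is not meant.

How it is judged (in metres and radians):
On the way:
1. the drawer has been drawn right out of its sleeve (x of tray in the frame of sleeve below -0.115 m), for 0.1 s.
At the end, for the whole second after the job is handed in: The drawer is back in its own sleeve with the sugar half outward: fully home to within 12 mm of the back wall, sideways within 12 mm and in line within 10 degrees (as the sleeve itself enforces), flat on the worktop (underside below 6 mm, tilt below 0.1 rad) and at rest (x of tray in the frame of sleeve between -0.04 and -0.02 m and y of tray in the frame of sleeve between -0.012 and 0.012 m and x of sugar_end in the frame of sleeve below -0.06 m and angle between the x axis of tray and the x axis of sleeve, either way round below 0.175 rad and angle between tray's own z axis and vertical below 0.1 rad and height (world z) of tray below 0.006 m and linear speed of tray below 0.02 m/s); the robot touches nothing.
It fails at once if the drawer being turned is tipped by more than 0.6 rad (angle between tray's own z axis and vertical above 0.6 rad).
It fails at once if the other drawer is moved by more than 15 mm (distance of other_tray from where it was at the start of the episode above 0.015 m).
It also fails if it takes over 48 s, if anything falls off the work surface, if the arm or the gripper's body presses on something with over 40 N, if the wrist force passes 120 N, or if a joint passes its speed limit or range.

## Working session

There is one attempt and no reset: what is moved stays moved. The work goes in short steps, Python scripts to look and compute and a tool call to move; the robot and the scene stay as the last step left them, time stands still between calls to the robot, and variables do not carry over. Pictures are saved under pics/ and viewed, at most 10 in all, crops included, and the job is handed in when it is done.

Besides the shell and the picture viewer there is one more tool, called after "Request:" by a JSON object that holds its "op" and its "data", one argument or row to a line. jog_arm: Moves the arm, as the interface text tells. Its arguments: {"type":"object","properties":{"deltas":{"type":"string"},"grip":{"type":"number"},"squeeze":{"type":"number"}},"required":["deltas"]}

```bash
mkdir -p pics; ls
python3 - <<'E'
from rig import readout,cams
import cv2,numpy as np
s=readout.read_state();print(s['tcp_pos'],s['orientation'],s['gripper_width'])
ims=[]
for n in("scene","top"):
    c=cams.camera(n);print(n,{k:v for k,v in c.items() if k!='img'})
    cv2.imwrite(f'pics/{n}0.png',c['img'][...,::-1])
E
```

```text
pics
[0.17560848 0.62509168 0.22568968] [-1.79889736e+02 -2.68203701e-03  1.64314907e+02] 0.09201333928440031
scene {'fx': 385.2572731370111, 'fy': 385.2572731370111, 'cx': 251.72314509481632, 'cy': 193.63276566810958, 'k1': 0.03481911068867632, 'xyz': array([-0.09413009,  1.07635996,  0.62998666]), 'attitude': array([-120.77836934,    0.50479205, -136.62557022])}
top {'fx': 379.7177427256796, 'fy': 379.7177427256796, 'cx': 260.52894254464303, 'cy': 186.0791442310103, 'k1': -0.11166313490214015, 'xyz': array([0.45075903, 0.37363611, 0.97654773]), 'attitude': array([-1.73289458e+02, -1.54555679e-01, -9.00619028e+01])}
```

View pics/top0.png

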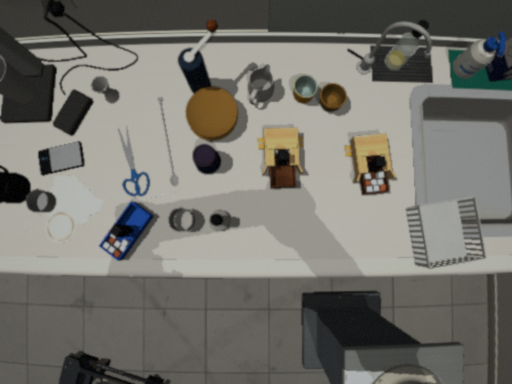

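View pics/scene0.png

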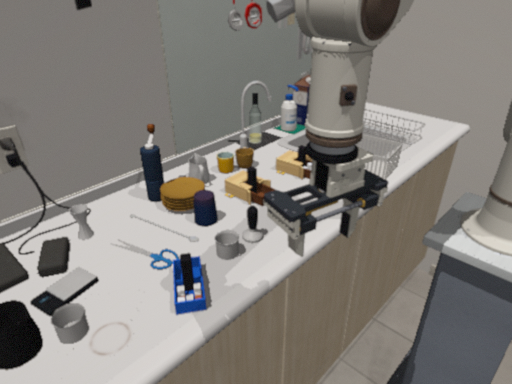

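The top view shows the target drawer at about (282,165), with its dark empty half towards the robot. The other drawer is at (373,170) showing sugar cubes, and the blue decoy is at (127,230). I'll measure the target.

```bash
cat > h.py <<'E'
import cv2,numpy as np
from scipy.spatial.transform import Rotation as R
def ray(c,px,z):
    K=np.array([[c['fx'],0,c['cx']],[0,c['fy'],c['cy']],[0,0,1]])
    p=cv2.undistortPoints(np.array(px,float).reshape(-1,1,2),K,np.array([c['k1'],0,0,0,0])).reshape(-1,2)
    d=R.from_euler('xyz',c['attitude'],degrees=True).apply(np.c_[p,np.ones(len(p))])
    o=np.array(c['xyz']); return o+d*((z-o[2])/d[:,2])[:,None]
def tool(v,yaw_rpy):  # world vector -> tool axes
    return R.from_euler('xyz',yaw_rpy,degrees=True).inv().apply(v)
E
python3 - <<'E'
from h import *
from rig import cams
c=cams.camera('top');im=c['img']
print(R.from_euler('xyz',c['attitude'],degrees=True).as_matrix().round(2))
x0,y0,x1,y1=240,110,410,210
cr=im[y0:y1,x0:x1]
cv2.imwrite('pics/crop1.png',cv2.resize(cr[...,::-1],None,fx=4.7,fy=4.7,interpolation=cv2.INTER_NEAREST))
hsv=cv2.cvtColor(im,cv2.COLOR_RGB2HSV)
def blobs(m,name,z):
    m=m.astype(np.uint8); m[:y0]=0;m[y1:]=0;m[:,:x0]=0;m[:,x1:]=0
    for k in cv2.findContours(m,cv2.RETR_EXTERNAL,cv2.CHAIN_APPROX_NONE)[0]:
        if cv2.contourArea(k)>60:
            r=cv2.minAreaRect(k);print(name,cv2.contourArea(k),np.round(r[0],1),np.round(r[1],1),round(r[2],1),ray(c,[r[0]],z).round(4), (ray(c,cv2.boxPoints(r),z)[:,:2]).round(3).tolist())
h,s,v=cv2.split(hsv)
blobs((h>12)&(h<25)&(s>90)&(v>150),'wood',.046)
blobs(v<45,'black',.095)
blobs((v>=45)&(v<130)&(s>90)&(h<20),'brown',.034)
E
```

```text
[[-0.   -0.99  0.12]
 [-1.    0.   -0.  ]
 [ 0.   -0.12 -0.99]]
wood 758.0 [372.5 153.5] [37.9 32.5] 81.9 [[0.6428 0.0885 0.046 ]] [[0.685, 0.135], [0.698, 0.051], [0.601, 0.042], [0.589, 0.125]]
wood 856.0 [279.  149.7] [42.9 41.7] 86.8 [[0.6517 0.3246 0.046 ]] [[0.704, 0.38], [0.71, 0.275], [0.6, 0.27], [0.595, 0.374]]
black 199.5 [376.2 163.7] [15.8 16.5] 81.9 [[0.608  0.0956 0.095 ]] [[0.624, 0.118], [0.63, 0.077], [0.592, 0.074], [0.586, 0.114]]
black 222.5 [279.2 167.6] [14.1 37.6] 17.1 [[0.5983 0.3271 0.095 ]] [[0.561, 0.356], [0.646, 0.33], [0.636, 0.298], [0.551, 0.325]]
brown 73.5 [385.7 182.4] [10.2 25.3] 23.2 [[0.5709 0.0535 0.034 ]] [[0.546, 0.08], [0.606, 0.051], [0.596, 0.027], [0.536, 0.056]]
brown 410.0 [282.4 170.5] [32.4 24.3] 87.3 [[0.601  0.3159 0.034 ]] [[0.641, 0.348], [0.644, 0.287], [0.561, 0.284], [0.559, 0.345]]
brown 94.0 [354.2 159.9] [42.1  5.2] 83.4 [[0.6284 0.1329 0.034 ]] [[0.682, 0.144], [0.684, 0.13], [0.576, 0.122], [0.574, 0.135]]
```

View pics/crop1.png

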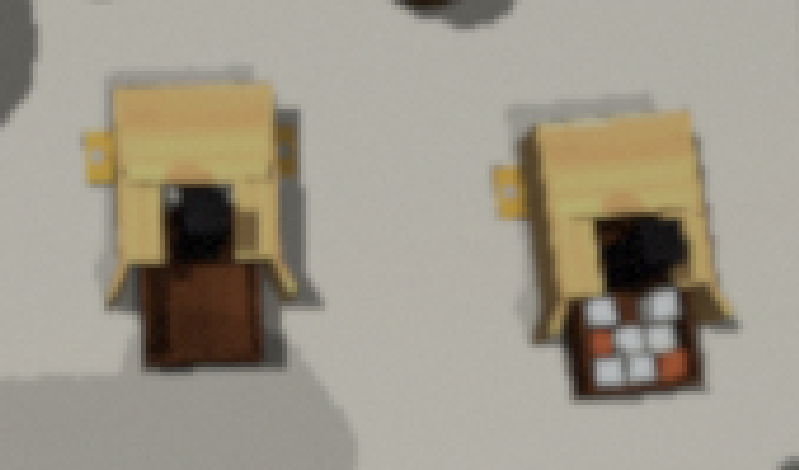

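The target's roof corners in the crop are (115,87), (272,83), (281,262) and (118,262), and its post top is near (206,213). The front rim runs from (147,364) to (262,360).

Run:
```python
from h import *
from rig import cams,readout
c=cams.camera('top')
f=lambda p,z: ray(c,np.array(p)/4.7+[240,110]-0.4,z)[:,:2].round(4)
r=f([[115,87],[272,83],[281,262],[118,262]],.046);print(r.tolist(),r.mean(0))
print('post',f([[206,213]],.095),'front',f([[147,364],[262,360]],.034).tolist(),'mid',f([[204.5,362]],.034))
print('lips',f([[108,303],[293,298]],.046).tolist())
b=(r[0]+r[1]-r[2]-r[3]);print('yaw',np.degrees(np.arctan2(b[1],b[0])), np.degrees(np.arctan2(*( (r[0]-r[1])*[-1,1])) ))
```

```text
[[0.7073, 0.3619], [0.7096, 0.2776], [0.6121, 0.2743], [0.6121, 0.3606]] [0.660275 0.3186  ]
post [[0.6286 0.3169]] front [[0.5592, 0.3451], [0.5613, 0.2839]] mid [[0.5602 0.3145]]
lips [[0.5902, 0.3659], [0.5928, 0.2682]]
yaw 1.3674651816054026 1.5628423349127318
```

Request:
{"op": "jog_arm", "data": {
  "deltas": "0 0 0 -5.9; 0 0 0 -5.9; 0 0 0 -5.8; -0.026 -0.019 0 0; -0.026 -0.019 0 0; -0.026 -0.019 0 0; -0.026 -0.019 0 0; -0.026 -0.019 0 0; -0.026 -0.019 0 0; -0.026 -0.019 0 0; -0.026 -0.019 0 0; -0.026 -0.019 0 0; -0.026 -0.019 0 0; -0.026 -0.019 0 0; -0.026 -0.019 0 0; -0.026 -0.019 0 0; -0.026 -0.019 0 0; -0.026 -0.019 0 0; -0.026 -0.019 0 0; -0.026 -0.019 0 0",
  "grip": 100
}}

```text
time_s: 2.2
tcp_pos: [0.6291, 0.3168, 0.2264]
orientation: [-180.0, -0.0, -178.1]
wrist_force: [0.3, 0.0, 0.8]
gripper_width: 0.0918
grasp_force: 0.0
```

Request:
{"op": "jog_arm", "data": {
  "deltas": "0 0 0 0; 0 0 0 0"
}}

```text
time_s: 2.4
tcp_pos: [0.6287, 0.3166, 0.226]
orientation: [-180.0, -0.1, -178.2]
wrist_force: [-0.0, 0.9, 0.8]
gripper_width: 0.0916
grasp_force: 0.0
```

Run:
```python
from h import *
from rig import cams,readout
s=readout.read_state();print(s['time_s'],s['qpos'].round(1) if hasattr(s['qpos'],'round') else s['qpos'],s['tcp_pos'],s['orientation'])
c=cams.camera('wrist');im=c['img'];print({k:v for k,v in c.items() if k!='img'})
cv2.imwrite('pics/w1.png',im[...,::-1])
```

```text
2.4 [-15.8  33.8 -20.2  80.1  11.9  68.3  54.5] [0.62870765 0.3165961  0.22595337] [-1.79982187e+02 -5.97047801e-02 -1.78217189e+02]
{'fx': 334.94108585130743, 'fy': 334.94108585130743, 'cx': 252.9557373155289, 'cy': 191.80258423739195, 'k1': -0.05124319966607251, 'xyz': array([0.55422406, 0.31490524, 0.38420719]), 'attitude': array([ 1.64011331e+02, -2.91326908e-02,  9.17420363e+01])}
```

View pics/w1.png

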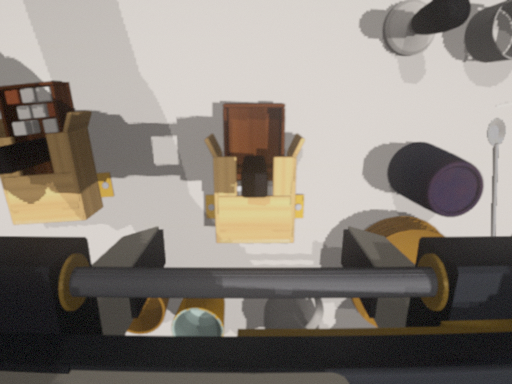

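The wrist view shows the drawer dead ahead: post at about (255,175), front rim from (223,104) to (285,104), roof front corners near (214,157) and (295,157), and roof back corners at (216,242) and (294,242).

Run:
```python
from h import *
from rig import cams
c=cams.camera('wrist');im=c['img']
print('rim',ray(c,[[223,104],[285,104]],.034)[:,:2].round(4).tolist())
print('roof',ray(c,[[214.5,157],[295,157],[294,242],[216,242]],.046)[:,:2].round(4).tolist())
g=cv2.cvtColor(im,cv2.COLOR_RGB2HSV)[...,2][145:205,225:290]
m=np.zeros(im.shape[:2],np.uint8);m[145:205,225:290]=(g<50)
k=max(cv2.findContours(m,0,2)[0],key=cv2.contourArea);x,y,w,h=cv2.boundingRect(k);print(x,y,w,h)
print('post top',ray(c,[[x+w/2,y+h/2],[x,y],[x+w,y+h],[x,y+h]],.095)[:,:2].round(4).tolist())
cv2.imwrite('pics/w1c.png',cv2.resize(im[90:255,190:320,::-1],None,fx=4,fy=3.6))
```

```text
rim [[0.5616, 0.2864], [0.5596, 0.3494]]
roof [[0.6143, 0.2793], [0.6116, 0.3615], [0.7059, 0.3668], [0.7087, 0.281]]
241 158 17 16
post top [[0.6125, 0.3154], [0.6056, 0.3078], [0.6194, 0.3232], [0.6199, 0.3081]]
```

View pics/w1c.png

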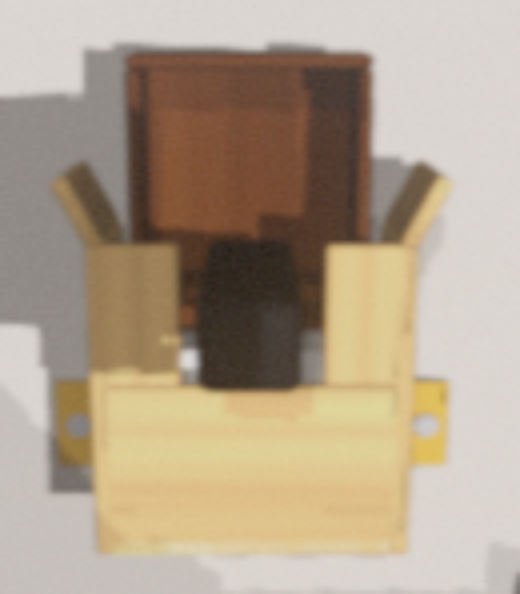

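Run:
```python
from h import *
from rig import cams
c=cams.camera('wrist')
print(ray(c,[[252.8,184.5],[252.8,197.8]],.095)[:,:2].round(4).tolist())
```

```text
[[0.6287, 0.3198], [0.6411, 0.3202]]
```

Request:
{"op": "jog_arm", "data": {
  "deltas": "0 0.002 0.018 0; 0 0 0.019 0; 0 0 0.019 0; 0 0 0.019 0; 0 0 0.019 0; 0 0 0.019 0; 0 0 0.019 0; 0 0 0.019 0; 0 0 0.018 0; 0 0 0 0"
}}

```text
time_s: 3.55
tcp_pos: [0.6257, 0.319, 0.0543]
orientation: [-179.9, -0.3, -178.0]
wrist_force: [-0.1, -0.0, -0.1]
gripper_width: 0.0921
grasp_force: 0.0
```

Request:
{"op": "jog_arm", "data": {
  "deltas": "0 0 0 0; 0 0 0 0; 0 0 0 0; 0 0 0 0; 0 0 0 0; 0 0 0 0; 0 0 0 0; 0 0 0 0; 0 0 0 0; 0 0 0 0",
  "grip": 0,
  "squeeze": 30
}}

```text
time_s: 4.55
tcp_pos: [0.6284, 0.3187, 0.0574]
orientation: [-179.9, -0.0, -178.1]
wrist_force: [0.4, -1.9, 0.6]
gripper_width: 0.0239
grasp_force: 30.0
```

Request:
{"op": "jog_arm", "data": {
  "deltas": "0.005 0 0 0; 0.01 0 0 0; 0.01 0 0 0; 0.01 0 0 0; 0.01 0 0 0; 0.01 0 0 0; 0.01 0 0 0; 0.01 0 0 0; 0.01 0 0 0; 0.01 0 0 0; 0.01 0 0 0; 0.01 0 0 0; 0.01 0 0 0; 0.01 0 0 0; 0.005 0 0 0; 0 0 0 0; 0 0 0 0"
}}

```text
time_s: 6.25
tcp_pos: [0.4887, 0.3151, 0.0579]
orientation: [180.0, 0.0, -178.1]
wrist_force: [-0.3, 0.5, -3.0]
gripper_width: 0.0235
grasp_force: 30.0
```

Run:
```python
from h import *
from rig import cams,readout
s=readout.read_state();print(s['qpos'],s['tcp_pos'],s['wrist_force'])
c=cams.camera('top')
cv2.imwrite('pics/t2.png',c['img'][...,::-1])
```

```text
[-20.76130313  33.58570058 -19.02854616 105.8757521   15.35323616
  42.99881459  43.7736772 ] [0.48873296 0.31514968 0.057895  ] [-0.25580055  0.46229526 -2.95766442]
```

View pics/t2.png

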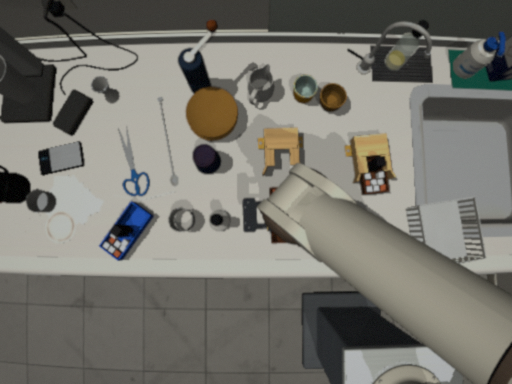

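Request:
{"op": "jog_arm", "data": {
  "deltas": "0 0 0 4; 0 0 0 8; 0 0 0 8; 0 0 0 8; 0 0 0 8; 0 0 0 8; 0 0 0 8; 0 0 0 8; 0 0 0 8; 0 0 0 8; 0 0 0 8; 0 0 0 8; 0 0 0 8; 0 0 0 8; 0 0 0 8; 0 0 0 8; 0 0 0 8; 0 0 0 8; 0 0 0 8; 0 0 0 8"
}}

```text
time_s: 8.3
tcp_pos: [0.4887, 0.3155, 0.0577]
orientation: [-180.0, -0.0, 25.6]
wrist_force: [0.4, -0.3, -4.3]
gripper_width: 0.0238
grasp_force: 30.0
```

Request:
{"op": "jog_arm", "data": {
  "deltas": "0 0 0 8; 0 0 0 8; 0 0 0 8; 0 0 0 4; 0 0 0 0; 0 0 0 0"
}}

```text
time_s: 8.9
tcp_pos: [0.4884, 0.3154, 0.0577]
orientation: [-180.0, -0.0, -1.9]
wrist_force: [0.1, 0.1, -3.7]
gripper_width: 0.024
grasp_force: 30.0
```

Run:
```python
from h import *
from rig import cams,readout
s=readout.read_state();print(s['qpos'],s['tcp_pos'],s['orientation'],s['wrist_force'])
c=cams.camera('wrist');print(c['xyz'],c['attitude'])
cv2.imwrite('pics/w3.png',c['img'][...,::-1])
```

```text
[ -55.79846591   34.7811023    26.55279563  107.13301692  -21.89670093
   43.13586291 -109.07549408] [0.48841939 0.31543196 0.05767473] [-1.79993424e+02 -1.06703644e-02 -1.93593403e+00] [ 0.11356958  0.12380693 -3.72258318]
[0.56306203 0.31345117 0.21585706] [ 1.63908114e+02  5.08318258e-02 -9.19764049e+01]
```

View pics/w3.png

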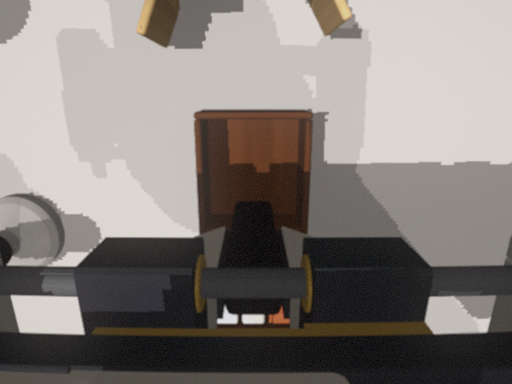

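The sleeve lips are visible at (140,32) and (350,18), and the drawer's empty end is now towards the sleeve, with its rim from (196,112) to (311,113). The turn overshot by 4°, so I'll correct that.

Request:
{"op": "jog_arm", "data": {
  "deltas": "0 0 0 -3.8; 0 0 0 0; 0 0 0 0"
}}

```text
time_s: 9.25
tcp_pos: [0.4884, 0.3151, 0.0578]
orientation: [-180.0, 0.0, 1.7]
wrist_force: [-0.0, 0.3, -4.0]
gripper_width: 0.0239
grasp_force: 30.0
```

Run:
```python
from h import *
from rig import cams,readout
s=readout.read_state();print(s['tcp_pos'],s['orientation'],s['wrist_force'])
c=cams.camera('wrist');im=c['img']
cv2.imwrite('pics/w4.png',cv2.resize(im[:130,100:390,::-1],None,fx=2.7,fy=2.7))
```

```text
[0.48842036 0.31509086 0.05780555] [-1.79975005e+02  8.63783654e-04  1.65296969e+00] [-0.0058685   0.33114732 -4.0291027 ]
```

View pics/w4.png

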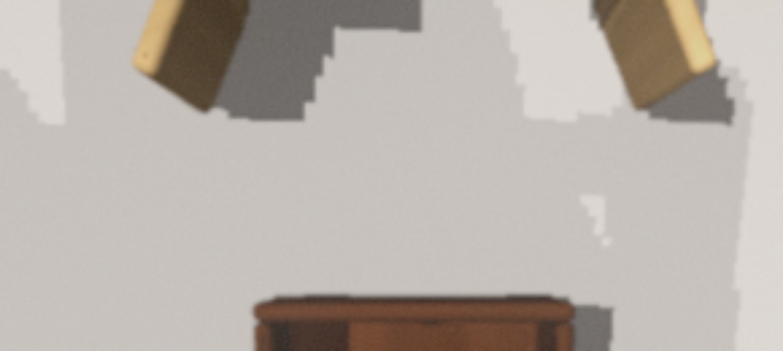

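Run:
```python
from h import *
from rig import cams
c=cams.camera('wrist')
f=lambda p,z: ray(c,np.array(p)/2.7+[100,0],z)[:,:2]
a=np.radians(1.7);n=np.array([-np.sin(a),np.cos(a)]);t=np.array([.4884,.3151])
for nm,p,z in(('lipbottom',[[209,110],[638,108]],0),('liptop',[[135,66],[714,68]],.046),('rim',[[255,304],[573,304]],.034)):
    q=f(p,z);print(nm,q.round(4).tolist(),'lateral of mid vs tool',((q.mean(0)-t)@n).round(4),'yaw',np.degrees(np.arctan2(q[1,0]-q[0,0],q[0,1]-q[1,1])))
```

```text
lipbottom [[0.5939, 0.3642], [0.5971, 0.2688]] lateral of mid vs tool -0.0017 yaw 1.8838540939130641
liptop [[0.5943, 0.3671], [0.5969, 0.2665]] lateral of mid vs tool -0.0015 yaw 1.452280440690974
rim [[0.5535, 0.3488], [0.5553, 0.2862]] lateral of mid vs tool 0.0004 yaw 1.6165787046223226
```

Request:
{"op": "jog_arm", "data": {
  "deltas": "0.004 0.002 0 0; 0.008 0 0 0; 0.008 0 0 0; 0.008 0 0 0; 0.008 0 0 0; 0.008 0 0 0; 0.008 0 0 0; 0.008 0 0 0; 0.008 0 0 0; 0.008 0 0 0; 0.008 0 0 0; 0.008 0 0 0; 0 0 0 0"
}}

```text
time_s: 10.65
tcp_pos: [0.5819, 0.3155, 0.0579]
orientation: [180.0, -0.1, 1.7]
wrist_force: [-0.2, -1.5, -4.2]
gripper_width: 0.0237
grasp_force: 30.0
```

Request:
{"op": "jog_arm", "data": {
  "deltas": "0.008 0 0 0; 0.008 0 0 0; 0.008 0 0 0; 0.008 0 0 0; 0.006 0 0 0; 0.004 0 0 0; 0.003 0 0 0; 0.002 0 0 0; 0 0 0 0"
}}

```text
time_s: 11.55
tcp_pos: [0.6274, 0.3172, 0.0577]
orientation: [-180.0, 0.0, 1.7]
wrist_force: [0.8, 0.3, -4.8]
gripper_width: 0.0239
grasp_force: 30.0
```

Request:
{"op": "jog_arm", "data": {
  "deltas": "0.002 0 0 0; 0 0 0 0; 0 0 0 0"
}}

```text
time_s: 11.85
tcp_pos: [0.6292, 0.3173, 0.0577]
orientation: [-180.0, 0.0, 1.7]
wrist_force: [-0.1, 0.0, -4.3]
gripper_width: 0.0241
grasp_force: 30.0
```

Request:
{"op": "jog_arm", "data": {
  "deltas": "0.002 0 0 0; 0 0 0 0; 0 0 0 0"
}}

```text
time_s: 12.15
tcp_pos: [0.6313, 0.3173, 0.0577]
orientation: [180.0, -0.0, 1.7]
wrist_force: [-0.1, 0.5, -4.3]
gripper_width: 0.0236
grasp_force: 30.0
```

Request:
{"op": "jog_arm", "data": {
  "deltas": "0.0015 0 0 0; 0 0 0 0; 0 0 0 0"
}}

```text
time_s: 12.45
tcp_pos: [0.6328, 0.3174, 0.0577]
orientation: [-180.0, 0.0, 1.7]
wrist_force: [-0.2, -0.2, -3.7]
gripper_width: 0.0237
grasp_force: 30.0
```

Request:
{"op": "jog_arm", "data": {
  "deltas": "0.0015 0 0 0; 0 0 0 0; 0 0 0 0"
}}

```text
time_s: 12.75
tcp_pos: [0.6343, 0.3174, 0.0577]
orientation: [180.0, 0.0, 1.7]
wrist_force: [-0.8, -0.4, -4.2]
gripper_width: 0.024
grasp_force: 30.0
```

Request:
{"op": "jog_arm", "data": {
  "deltas": "0.0015 0 0 0; 0 0 0 0; 0 0 0 0"
}}

```text
time_s: 13.05
tcp_pos: [0.6358, 0.3174, 0.0577]
orientation: [180.0, -0.0, 1.7]
wrist_force: [-0.4, -1.5, -3.0]
gripper_width: 0.0236
grasp_force: 30.0
```

Request:
{"op": "jog_arm", "data": {
  "deltas": "0.0015 0 0 0; 0 0 0 0; 0 0 0 0"
}}

```text
time_s: 13.35
tcp_pos: [0.6373, 0.3175, 0.0577]
orientation: [180.0, -0.0, 1.7]
wrist_force: [-0.6, -0.2, -4.5]
gripper_width: 0.0239
grasp_force: 30.0
```

Request:
{"op": "jog_arm", "data": {
  "deltas": "0.0015 0 0 0; 0 0 0 0; 0 0 0 0"
}}

```text
time_s: 13.65
tcp_pos: [0.6376, 0.3175, 0.0576]
orientation: [180.0, 0.1, 1.7]
wrist_force: [-5.0, -0.9, -0.2]
gripper_width: 0.0238
grasp_force: 30.0
```

Request:
{"op": "jog_arm", "data": {
  "deltas": "0.0015 0 0 0; 0 0 0 0; 0 0 0 0"
}}

```text
time_s: 13.95
tcp_pos: [0.6377, 0.3176, 0.0577]
orientation: [180.0, 0.3, 1.8]
wrist_force: [-8.2, -2.5, 3.6]
gripper_width: 0.0237
grasp_force: 30.0
```

Run:
```python
from h import *
from rig import cams,readout
s=readout.read_state();print(s['tcp_pos'],s['wrist_force'],s['wrist_torque'])
w=cams.camera('wrist')['img'];t=cams.camera('scene')['img']
o=np.hstack([cv2.resize(w[:,100:400],(400,512)),cv2.resize(t[110:240,200:330],(390,390))[:390].copy() if 0 else cv2.resize(t[110:240,200:301],(400,512))])
cv2.imwrite('pics/w5.png',o[...,::-1])
```

```text
[0.63765595 0.31755103 0.05772344] [-8.20530521 -2.4661644   3.61533651] [-0.47313913  2.07411705  0.12631523]
```

View pics/w5.png

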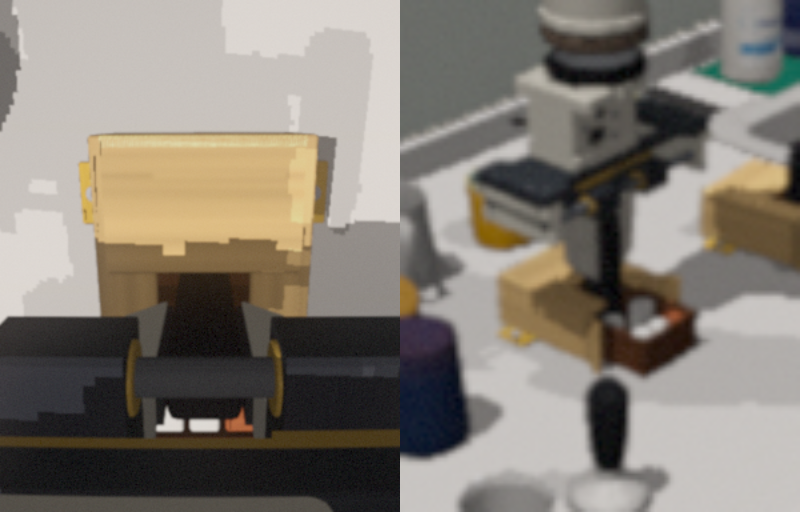

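Contact with the back wall, and the sugar half now shows at the front. I'll back off the push slightly, release, and rise.

Request:
{"op": "jog_arm", "data": {
  "deltas": "-0.0025 0 0 0; 0 0 0 0; 0 0 0 0"
}}

```text
time_s: 14.35
tcp_pos: [0.6375, 0.3177, 0.0577]
orientation: [-180.0, 0.0, 1.7]
wrist_force: [-3.5, -0.8, -1.9]
gripper_width: 0.0238
grasp_force: 30.0
```

Request:
{"op": "jog_arm", "data": {
  "deltas": "0 0 0 0; 0 0 0 0; 0 0 0 0; 0 0 0 0; 0 0 0 0; 0 0 0 0; 0 0 0 0; 0 0 0 0",
  "grip": 100
}}

```text
time_s: 15.15
tcp_pos: [0.6377, 0.3175, 0.0577]
orientation: [-180.0, 0.0, 1.7]
wrist_force: [0.2, -0.4, 0.1]
gripper_width: 0.0835
grasp_force: 0.0
```

Request:
{"op": "jog_arm", "data": {
  "deltas": "0 0 -0.01 0; 0 0 -0.02 0; 0 0 -0.02 0; 0 0 -0.02 0; 0 0 -0.02 0; 0 0 -0.02 0; 0 0 -0.02 0; 0 0 -0.02 0; 0 0 -0.01 0; 0 0 0 0; 0 0 0 0"
}}

```text
time_s: 16.25
tcp_pos: [0.6374, 0.3175, 0.2173]
orientation: [180.0, 0.0, 1.7]
wrist_force: [-0.6, -0.2, -0.1]
gripper_width: 0.0917
grasp_force: 0.0
```

Run:
```python
from h import *
from rig import cams
c=cams.camera('wrist');w=c['img'];t=cams.camera('scene')['img']
cv2.imwrite('pics/w6.png',np.hstack([w[:,100:400],cv2.resize(t[140:240,210:310],(384,384))])[...,::-1])
```

```text
(no output)
```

View pics/w6.png

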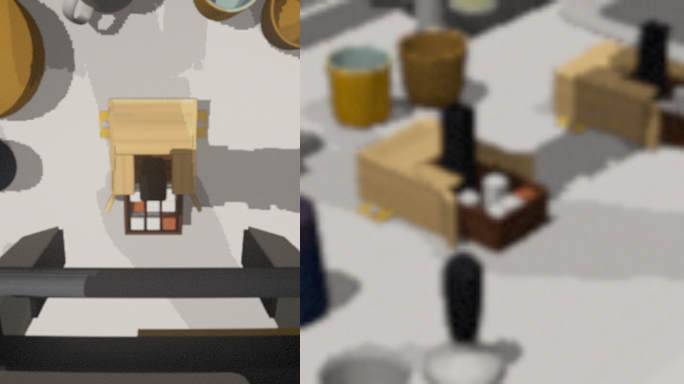

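The drawer is seated with its sugar facing out: rim front at about (225–281,233) and lip tips at about row 211 in the full image. A quick check of depth before handing in.

Run:
```python
from h import *
from rig import cams
c=cams.camera('wrist')
print('rim',ray(c,[[225,234],[281,234]],.034)[:,:2].round(4).tolist(),'back roof',ray(c,[[210,98],[296,98]],.046)[:,:2].round(4).tolist(),'lip tips',ray(c,[[207,211],[300,211]],.046)[:,:2].round(4).tolist())
```

```text
rim [[0.5638, 0.3467], [0.5656, 0.2851]] back roof [[0.7079, 0.3609], [0.7103, 0.2794]] lip tips [[0.5943, 0.3646], [0.5971, 0.268]]
```

```bash
python3 -c "
from rig import order
print(order.hand_in())"
```

```text
the job is handed in; nothing more can be done
None
```

I slid the drawer out, turned it end for end and pushed it back against the rear wall of its own sleeve, upright and with the sugar half at the front. I didn't touch the other drawer, and handed the job in at about 16 s (the hand-in returned no verdict).

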